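Fit a lamp in the desk lighting track and set its brightness wheel

TASK

Lift the lantern lamp out of its wooden block, drop its T-shaped foot through the wide gate of the aluminium lighting track, slide it along to the green marker and give it a quarter turn so that its blue handle lies square across the track. Then roll the brightness thumbwheel in the white box towards the robot until its yellow stripe stands at the red index lines. Keep the lamp upright, leave it locked at the marker, do not shift the marker, and do not disturb the mug, screwdriver, book or eraser.

Things in the scene. Friction and masses are not known exactly. Their poses are not given: they have to be found in the camera images.
- track: Fixed aluminium lighting track on the desk, white dimmer box on one end. Origin on the desk, in the track's middle line; y runs along the track towards the box, x across it away from the robot, z up. Rail 70 mm wide (x), 28 mm high, from y = -170 to +90 mm. T-slot along its middle: mouth 14 mm wide, lips 6 mm thick, below them a channel 42 mm wide and 16 mm deep.
- gate (a point): Centre of the slot's wide gate, at the rail's top, 28 mm over the desk, at the end away from the box; axes as the track. Only here is the mouth 24 mm wide (x), for 44 mm along the track (y), so the lamp's foot enters only here.
- mark (a point): Target for the lamp's middle: point on the slot's middle line at the rail's top, between the two arms of the green marker (10 mm wide along the track, clipped on both edges of the rail, flat, not in the way). Axes as the track. It lies somewhere from -60 to +40 mm along y from the track's origin and stays there.
- box_top (a point): Centre of the top of the white dimmer box, 130 mm (x) by 100 mm (y), 74 mm high over the desk; axes as the track. A slot 86 mm (x) by 26 mm (y) in it lets the thumbwheel stick out by 16 mm. A red index line on either side of the slot marks its middle.
- index (a point): The topmost point of the wheel's rim, 90 mm over the desk, level with the red index lines. Axes as the track. The wheel's axle lies 44 mm straight below, along the track's y.
- wheel (a joint): Angle of the thumbwheel (rad): black ribbed rubber rim, radius 44, 20 mm wide, one yellow stripe across it. 0: stripe on top at the index; positive: stripe on the far side (track +x), where it starts, at 0.5 to 1.2 (hidden by the panel beyond 0.9). Dragging the top of the rim towards the robot lowers it. Range -0.7 to 1.7.
- stripe (a point): Middle of the yellow stripe on the wheel's rim; it turns with the wheel. The wheel turns stiffly (about 0.8 N at the rim) and stays where it is left. Shut fingertips pressed on the rim with 3 to 8 N drag it by friction.
- lamp: Loose lantern lamp, 0.2 to 0.37 kg, 112 mm tall. Origin at the centre of the underside of its round black skirt (48 mm diameter, 6 mm thick), which rests on the rail's or block's top; z up. Above the skirt a warm white cylinder, 38 mm diameter, up to 50 mm over the origin, and a black disc, 44 mm diameter, to 54 mm.
- lamp_handle (a point): Centre of the lamp's blue handle, 74 mm above the lamp's origin: 44 mm (x) by 28 mm (y) by 40 mm high, from 54 to 94 mm above the origin, a white line along x on its top. Its long side is parallel to the foot's. Grip it across the 28 mm.
- lamp_foot (a point): Centre of the lamp's T-shaped steel foot, 14 mm below the lamp's origin: 34 mm (x) by 18 mm (y) by 8 mm, on a 10 mm thick neck 10 mm long. In the slot it has 4 mm of play up and down: slid or turned lifted 1 to 2 mm it runs freely, pressed down it may tip and jam. To enter the gate, the lamp's x lies along the track's y; locked, its x lies along the track's x, either way round.
- block: Fixed dark wooden storage block, 100 by 70 by 32 mm high, with a pocket 44 by 28 mm in its top in which the lamp's foot stands at the start, skirt on the block. Origin on the desk under its centre.
- mug: Bystander: blue mug, 80 mm diameter, 95 mm high, origin centre of its underside.
- screwdriver: Bystander: screwdriver, 200 mm long, lying beyond the track; origin under its middle, along its x.
- book: Bystander: red book, 150 by 210 by 22 mm, lying to the right of the track; origin centre of its underside.
- eraser: Bystander: white eraser block, 60 by 25 by 14 mm; origin centre of its underside.
Things that resemble listed ones, but are neither listed nor needed, are in the scene too. Of the things that look like the lamp, the middle-sized one is meant.

How it is judged (in metres and radians):
On the way, in this order (a step that is already met when the one before it is completed fails the run):
1. the lamp's foot is in the T-slot, its long side along the track (z of lamp in the frame of track between 0.024 and 0.032 m and x of lamp in the frame of track between -0.006 and 0.006 m and angle between the x axis of lamp and the y axis of track, either way round below 0.3 rad), for 0.1 s.
2. the lamp stands at the marker, turned a quarter turn so that its foot and handle lie across the track (z of lamp in the frame of track between 0.024 and 0.0305 m and x of lamp in the frame of track between -0.006 and 0.006 m and y of lamp in the frame of mark between -0.008 and 0.008 m and angle between the x axis of lamp and the x axis of track, either way round below 0.25 rad and angle between lamp's own z axis and vertical below 0.12 rad), for 0.2 s.
3. the wheel's stripe is brought to the index lines (value of joint wheel between -0.1 and 0.1 rad), for 0.2 s.
At the end, for the whole second after the job is handed in: Lamp upright in the T-slot, skirt on the rail (origin 24 to 30.5 mm over the desk, within 6 mm of the middle line), within 8 mm of the marker along the track, long side within 0.25 rad of square across it; wheel within 0.10 rad of the index; all at rest (all of step 2 and all of step 3 and linear speed of lamp below 0.02 m/s and velocity of joint wheel between -0.05 and 0.05 rad/s); the robot touches nothing.
It fails at once if the marker is shifted (distance of mark from where it was at the start of the episode above 0.006 m).
It fails at once if the lamp is tipped over (angle between lamp's own z axis and vertical above 0.6 rad).
It fails at once if the mug, screwdriver, book or eraser is disturbed (moved by more than 20 mm) (distance of any of mug, screwdriver, book, eraser from where it was at the start of the episode above 0.02 m).
It also fails if it takes over 59 s, if anything falls off the work surface, if the arm or the gripper's body presses on something with over 40 N, if the wrist force passes 120 N, or if a joint passes its speed limit or range.

ROBOT

A 6-joint arm with a two-finger parallel gripper is mounted at the origin on the work surface. World frame = base frame: x ahead of the robot, y to its left, z up, the work surface at z = 0. Lengths are in m, angles in degrees, forces in N, time in s.
With the tool pointing down it reaches from about 0.4 to 0.825 m from the base axis. Payload 7 kg.
Tool frame: the origin (TCP) lies midway between the tips of the shut fingers; the grasp point (between the pads) lies 19 mm behind it; z points along the fingers, y is the direction in which the jaws open and shut (so a half turn about z gives the same grasp; the last joint's range is limited). The gripper opens to 88 mm and grips with 3 to 60 N. Pads are 19 mm wide; open, the fingers measure 130 mm over their backs; the gripper's body (78 mm by 193 mm) begins 47 mm behind the grasp point.
Start: joints at [-50.472, 20.546, 0.682, 0, -70.136, -16.507], TCP at [0.264, -0.621, 0.194] pointing down, gripper open.
Joint ranges: [-176.03, 176.03], [-82.01, 121.73], [-58.28, 71.71], [-173.87, 95.51], [-174.79, -0.11], [-173.66, 173.66]. Speed limits (degrees/s): [136.94, 136.94, 172.46, 180, 180, 180].

INTERFACE

Orientations are given as a 3x3 rotation matrix whose columns are the frame's x, y, z axes.
In Python, from rig import robot gives the robot as it stands. Calls block until the motion is done:
- robot.goto(position, orientation): joint-space move of the TCP to a pose.
- robot.servo_line(position, ori=None, speed=0.15): straight line of the TCP; ori=None keeps the orientation; speed is the mean speed in m/s.
- robot.movej(angles): joint-space move.
- robot.move_gripper(opening): opening from 0.0 (shut) to 1.0 (fully open); the grip force is fixed at half the most; returns when the fingers have stopped.
- robot.dwell(seconds).
- robot.ik(position, orientation): joint angles nearest the present ones, or None.
- robot.grab_frame(name): name is "scene" or "top" or "wrist"; returns (picture, depth): 384x512x3 uint8, red, green, blue; 384x512 float32, m along the optical axis (not along the pixel's ray), 0 where there is no reading.
- robot.camera_info(name): a dict with "vfov" (degrees; the focal length in pixels is half the picture's height over the tangent of half this angle, whatever the lens; pixels are square), "cx", "cy" (the principal point, pixels), "k1" (the pictures are not rectified: a ray, as slopes to the right and down, at radius r is drawn at 1 + k1 r^2 times it, then the intrinsics apply), "view" (4x4, takes a point from world to camera coordinates); the wrist camera has in their place "T_tool_cam" (4x4, takes a point from camera to tool coordinates, whose origin is the TCP and whose axes are the flange's). Camera axes: x right, y down, z forward; pixel columns grow to the right and rows downward; lengths in m; the calibration is good to about 2 mm. A picture is of the moment at which its call begins: read the wrist's pose just before it. camera_info takes no time and is no camera call.
A pose or a line that the arm cannot do raises robot.Unreachable and nothing moves.
- robot.job_done(): hands the job in, once; it reports no verdict.
Readings, each from a call of its own:
- robot.read_t(): time.
- robot.read_qpos(): joint angles.
- robot.read_qvel(): joint speeds.
- robot.read_effort(): joint torques, N m.
- robot.read_position(): TCP position.
- robot.read_tcp_rot(): TCP orientation.
- robot.read_force(): force on the tool from outside, world axes, zero at the start.
- robot.read_ft_torque(): the same for the moment, N m.
- robot.read_grip_width(): opening from 0.0 (shut) to 1.0 (fully open).
Only numpy, scipy, OpenCV 4.12 (cv2) and the standard library are available. Lean on these libraries where they do the work, as an engineer would, in place of code of your own. Each camera call takes 0.05 s, during which the arm holds its last target.

## Working session

There is one attempt and no reset: what is moved stays moved. The work goes in short steps, each a Python script; the robot and the scene stay as the last script left them, time stands still between calls to the robot, and variables do not carry over. Pictures are saved under pics/ and viewed, and the job is handed in when it is done.

```bash
ls; mkdir -p pics
python3 - <<'E'
from rig import robot
import cv2,numpy as np
np.set_printoptions(precision=4,suppress=True)
for n in ["scene","top","wrist"]:
    p,d=robot.grab_frame(n); cv2.imwrite(f"pics/{n}0.png",cv2.resize(p[:,:,::-1],None,fx=1.5,fy=1.5)); np.savez(f"{n}0.npz",p=p,d=d)
    print(n,robot.camera_info(n))
print(robot.read_t())
E
```

```text
pics
scene {'vfov': 44.10521772118902, 'cx': 260.94925273922604, 'cy': 196.8392659310225, 'k1': -0.01832452650404117, 'view': array([[-0.3294,  0.9442,  0.0056,  0.181 ],
       [ 0.5875,  0.2096, -0.7816, -0.2727],
       [-0.7392, -0.2541, -0.6238,  1.6208],
       [ 0.    ,  0.    ,  0.    ,  1.    ]])}
top {'vfov': 57.08853071704226, 'cx': 257.02577805454825, 'cy': 193.7442745328913, 'k1': -0.09307673280125164, 'view': array([[ 0.0037, -1.    ,  0.0077, -0.0146],
       [-0.9989, -0.004 , -0.0471,  0.5687],
       [ 0.0471, -0.0075, -0.9989,  0.9743],
       [ 0.    ,  0.    ,  0.    ,  1.    ]])}
wrist {'vfov': 67.92450962116042, 'cx': 254.63156244036455, 'cy': 188.8234523280422, 'k1': 0.0020531161124148194, 'T_tool_cam': array([[ 0.0002, -0.965 , -0.2623,  0.0705],
       [ 1.    ,  0.0003, -0.0002,  0.0007],
       [ 0.0003, -0.2623,  0.965 , -0.1911],
       [ 0.    ,  0.    ,  0.    ,  1.    ]])}
0.15
```

View pics/scene0.png

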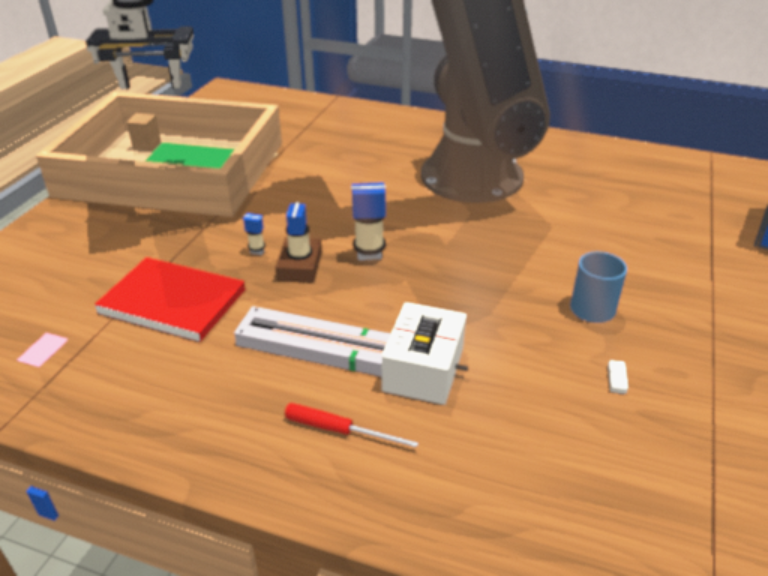

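View pics/top0.png

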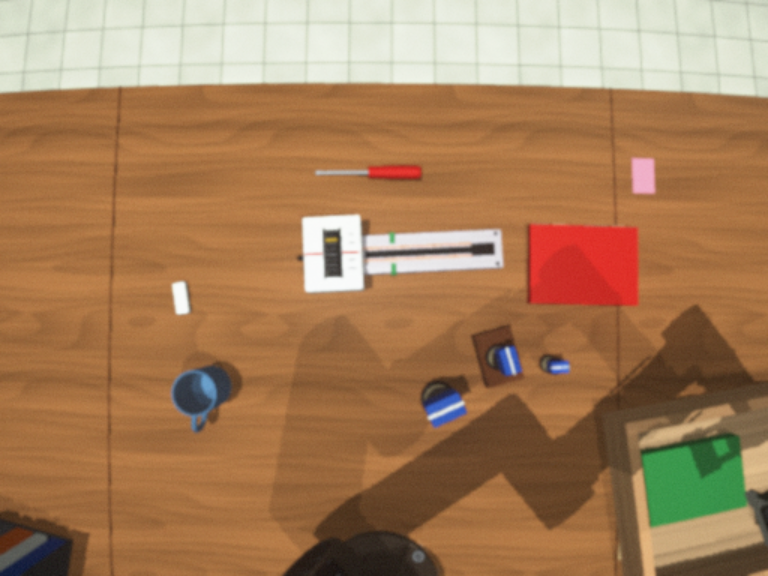

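View pics/wrist0.png

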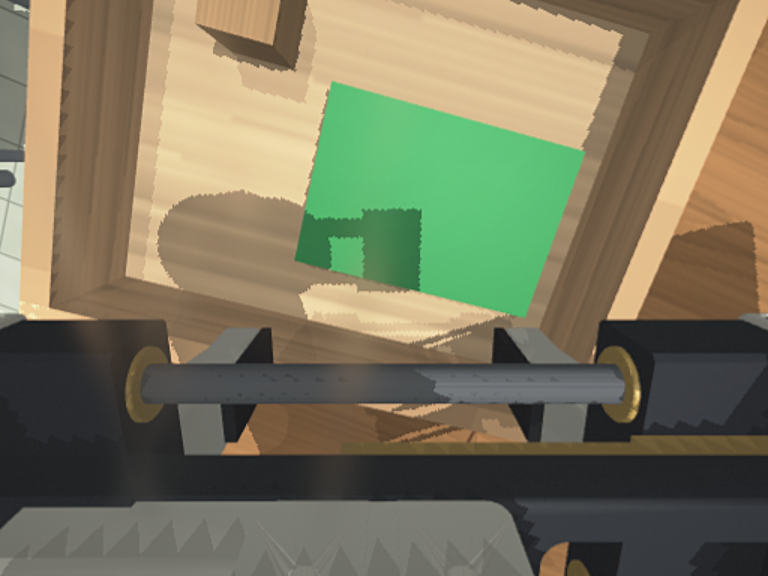

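Candidates (top picture, 768-wide): the small lamp at (555,366), the middle-sized one standing in the dark block at (505,360), and the large one at (443,405). By the description it is the one in the block, so I'll check that in a crop.

```bash
cat > h.py <<'E'
import numpy as np,cv2
from rig import robot
np.set_printoptions(precision=4,suppress=True)
def K(i):
    f=192/np.tan(np.radians(i['vfov']/2)); return f
def T_wc(n,pos=None,R=None):
    i=robot.camera_info(n)
    if n!='wrist': return np.linalg.inv(i['view'])
    T=np.eye(4);T[:3,:3]=R;T[:3,3]=pos
    return T@i['T_tool_cam']
def ray(n,u,v):
    i=robot.camera_info(n);f=K(i)
    x=(u-i['cx'])/f;y=(v-i['cy'])/f
    a,b=x,y
    for _ in range(20):
        s=1+i['k1']*(a*a+b*b);a=x/s;b=y/s
    return np.array([a,b,1.])
def pz(n,u,v,z,T=None):
    T=T_wc(n) if T is None else T
    d=T[:3,:3]@ray(n,u,v);o=T[:3,3]
    return o+d*(z-o[2])/d[2]
def proj(n,P,T=None):
    T=T_wc(n) if T is None else T
    i=robot.camera_info(n);f=K(i)
    c=np.linalg.inv(T)@np.append(P,1);a,b=c[0]/c[2],c[1]/c[2];s=1+i['k1']*(a*a+b*b)
    return np.array([f*a*s+i['cx'],f*b*s+i['cy']])
def crop(p,u0,v0,u1,v1,k,name):
    c=cv2.resize(p[v0:v1,u0:u1,::-1],None,fx=k,fy=k,interpolation=cv2.INTER_CUBIC)
    for u in range(-(-u0//10)*10,u1,10):
        x=int((u-u0+.5)*k);cv2.line(c,(x,0),(x,6),(0,0,255),1)
        if u%20==0: cv2.putText(c,str(u),(x-10,18),0,.4,(0,0,255),1)
    for v in range(-(-v0//10)*10,v1,10):
        y=int((v-v0+.5)*k);cv2.line(c,(0,y),(6,y),(0,0,255),1)
        if v%20==0: cv2.putText(c,str(v),(8,y+4),0,.4,(0,0,255),1)
    cv2.imwrite(name,c)
E
python3 - <<'E'
from h import *
p=np.load('top0.npz')['p']
crop(p,270,210,400,300,6,'pics/c1.png')
crop(p,190,130,345,210,5,'pics/c2.png')
E
```

```text
(no output)
```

View pics/c1.png

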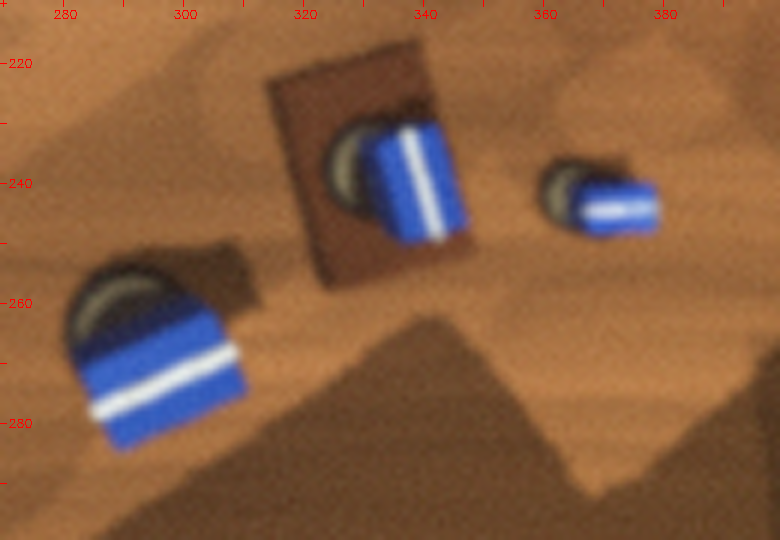

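View pics/c2.png

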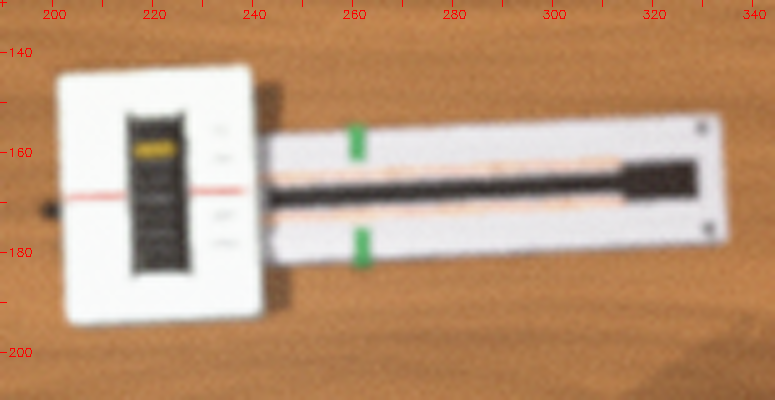

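The crop confirms the choice: the middle-sized lamp is in the dark block, with its white handle line from (337.5,230) to (342.5,249). The green marker arms are at (261,157) and (262,179), and the gate spans about (314..328,166). The yellow stripe is at (220,159) and the red lines are at row 168.

Run:
```python
from h import *
a=pz('top',337.5,230,.126);b=pz('top',342.5,249.5,.126);print('line',a,b,np.hypot(*(a-b)[:2]),np.degrees(np.arctan2(*(a-b)[1::-1])), 'mid',(a+b)/2)
# handle corners
H=[pz('top',u,v,.126) for u,v in [(331.5,233),(343,230),(347.5,247),(337,250.5)]]
print('handle c',np.mean(H,0)); 
B=[pz('top',u,v,.032) for u,v in [(314,223),(339,216),(348,251),(324.5,257.5)]]
print('block',np.mean(B,0),np.array(B))
C=[pz('top',u,v,.028) for u,v in [(333.5,152.5),(335,177.8)]]
print('rail end',C,np.mean(C,0))
G=[pz('top',u,v,.028) for u,v in [(313.5,166.2),(329,165.5),(244,168.7),(290,166.9)]]
print('gate/slot',np.array(G))
M=[pz('top',u,v,.028) for u,v in [(260.6,158),(261.8,179)]]
print('mark',np.array(M),np.mean(M,0))
X=[pz('top',u,v,.074) for u,v in [(200.8,144.5),(239.2,142.8),(242,192),(203.5,194.5)]]
print('box',np.array(X),np.mean(X,0))
print('stripe',pz('top',220.3,159.3,.08),'idx lines',pz('top',203,169,.074),pz('top',238,167.5,.074))
```

```text
line [ 0.474 -0.212  0.126] [ 0.4256 -0.2245  0.126 ] 0.05000727022476544 14.48369532163221 mid [ 0.4498 -0.2182  0.126 ]
handle c [ 0.4488 -0.2176  0.126 ]
block [ 0.4499 -0.2173  0.032 ] [[ 0.488  -0.1691  0.032 ]
 [ 0.5073 -0.2386  0.032 ]
 [ 0.411  -0.2634  0.032 ]
 [ 0.3934 -0.1981  0.032 ]]
rail end [array([ 0.6842, -0.2255,  0.028 ]), array([ 0.6133, -0.229 ,  0.028 ])] [ 0.6488 -0.2272  0.028 ]
gate/slot [[ 0.6453 -0.169   0.028 ]
 [ 0.6476 -0.2124  0.028 ]
 [ 0.6373  0.024   0.028 ]
 [ 0.6429 -0.1035  0.028 ]]
mark [[ 0.6673 -0.0219  0.028 ]
 [ 0.6089 -0.0253  0.028 ]] [ 0.6381 -0.0236  0.028 ]
box [[0.696  0.1376 0.074 ]
 [0.7008 0.0358 0.074 ]
 [0.5703 0.0275 0.074 ]
 [0.5633 0.1288 0.074 ]] [0.6326 0.0824 0.074 ]
stripe [0.6557 0.0848 0.08  ] idx lines [0.6307 0.1309 0.074 ] [0.6349 0.0385 0.074 ]
```

Run:
```python
from h import *
d=np.load('top0.npz')['d'];T=T_wc('top')
def P(u,v):
    z=d[v,u]; return (T@np.append(ray('top',u,v)*z,1))[:3]
for uv in [(340,240),(296,271),(370,244),(330,240),(318,226),(300,160),(210,150),(290,172),(220,168)]: print(uv,P(*uv))
def Rd(deg):
    a=np.radians(deg);y=np.array([np.cos(a),np.sin(a),0]);z=np.array([0,0,-1.]);return np.c_[np.cross(y,z),y,z]
for nm,pos,degs in [('grasp',(.45,-.2175,.09),(104.5,-75.5)),('gate',(.6465,-.19,.09),(2.6,-177.4)),('final',(.638,-.0236,.09),(92.6,-87.4)),('wheel',(.63,.0824,.09),(92.6,-87.4,2.6,-177.4))]:
    for g in degs:
        q=robot.ik(pos,Rd(g)); print(nm,g,None if q is None else np.array(q))
print(robot.read_tcp_rot())
```

```text
(340, 240) [ 0.4492 -0.2182  0.126 ]
(296, 271) [ 0.377  -0.1056  0.1509]
(370, 244) [ 0.4346 -0.3092  0.0808]
(330, 240) [ 0.4457 -0.2021  0.0844]
(318, 226) [ 0.4797 -0.1804  0.0303]
(300, 160) [ 0.6621 -0.1311  0.0302]
(210, 150) [0.6815 0.1131 0.0731]
(290, 172) [ 0.6288 -0.1035  0.0271]
(220, 168) [0.6314 0.0842 0.0914]
grasp 104.5 [ -3.2299   9.6568 -29.2766   0.     -51.0665 -72.2701]
grasp -75.5 [ -3.2299   9.6568 -29.2766   0.     -51.0665 107.7299]
gate 2.6 None
gate -177.4 [  0.1596  24.7728  -7.0565   0.     -58.1708   2.4404]
final 92.6 [  15.3645   21.7657  -11.8963    0.      -56.338  -102.7645]
final -87.4 [ 15.3645  21.7657 -11.8963   0.     -56.338   77.2355]
wheel 92.6 [  25.0218   21.5049  -12.3072    0.      -56.188  -112.4218]
wheel -87.4 [ 25.0218  21.5049 -12.3072   0.     -56.188   67.5782]
wheel 2.6 [ 25.0218  21.5049 -12.3072   0.     -56.188  157.5782]
wheel -177.4 [ 25.0218  21.5049 -12.3072   0.     -56.188  -22.4218]
[[-0.9204 -0.391  -0.0006]
 [-0.391   0.9204  0.0011]
 [ 0.0001  0.0012 -1.    ]]
```

```bash
cat >> h.py <<'E'
def Rd(deg):
    a=np.radians(deg);y=np.array([np.cos(a),np.sin(a),0]);z=np.array([0,0,-1.]);return np.c_[np.cross(y,z),y,z]
def wgrab(name):
    pos=np.array(robot.read_position());R=np.array(robot.read_tcp_rot())
    p,d=robot.grab_frame('wrist');np.savez(name+'.npz',p=p,d=d,T=T_wc('wrist',pos,R))
    cv2.imwrite('pics/'+name+'.png',cv2.resize(p[:,:,::-1],None,fx=1.5,fy=1.5))
E
python3 - <<'E'
from h import *
robot.servo_line([.264,-.621,.24],speed=.2)
robot.goto([.60,-.09,.22],Rd(92.6)); robot.dwell(.2)
print(robot.read_t(),robot.read_position())
wgrab('w1')
E
```

```text
2.975 [ 0.5999 -0.0906  0.22  ]
```

View pics/w1.png

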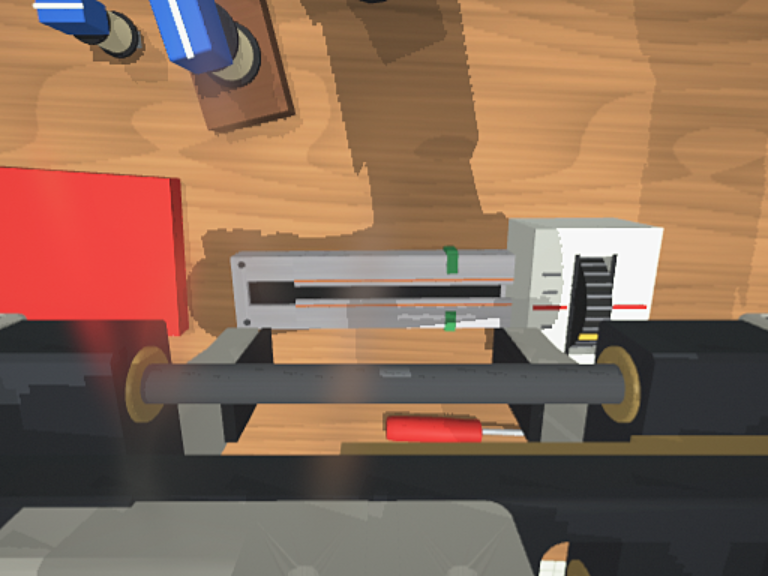

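The wrist view is sharp. Up in the picture is towards the robot. It shows the whole track (gate at about (270,292), marker arms at (451,260) and (450,320)) and the lamp handle at top.

Run:
```python
from h import *
p=np.load('w1.npz')['p']
crop(p,150,160,345,225,4,'pics/c3.png')
crop(p,295,140,445,240,5,'pics/c4.png')
crop(p,95,0,205,90,7,'pics/c5.png')
```

```text
(no output)
```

View pics/c3.png

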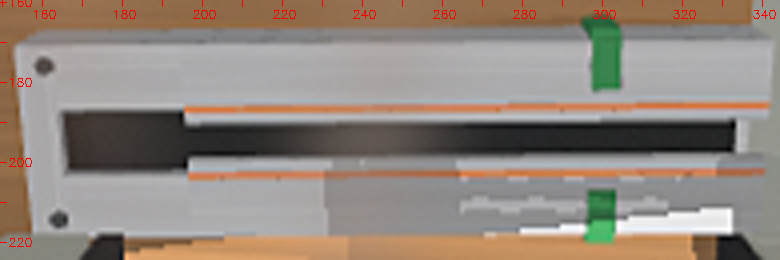

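View pics/c4.png

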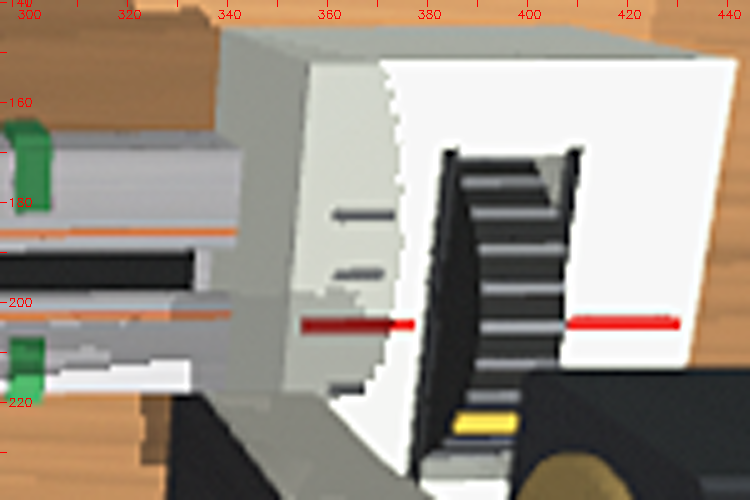

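View pics/c5.png

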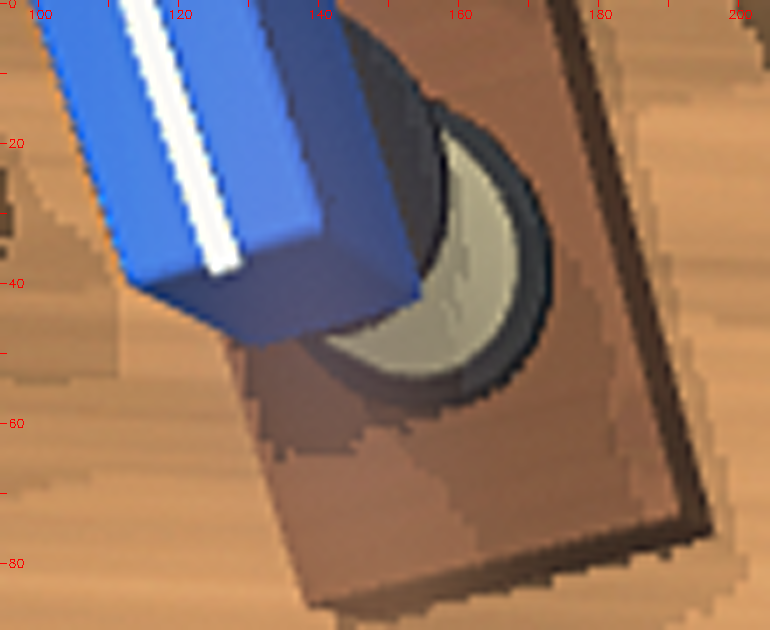

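Run:
```python
from h import *
w=np.load('w1.npz');T=w['T'];d=w['d']
f=lambda c,k,u0,v0:(u0+c[0]/k-.5,v0+c[1]/k-.5)
def q(c,k,u0,v0,z): 
    r=pz('wrist',*f(c,k,u0,v0),z,T); return r
A=lambda x,y,z=.028:q((x,y),4,150,160,z)
B=lambda x,y,z=.074:q((x,y),5,295,140,z)
C=lambda x,y,z=.126:q((x,y),7,95,0,z)
print('gate',A(62,110),A(67,172),A(185,110),A(188,170))
print('orange near',A(185,109),A(768,105),'far',A(188,176),A(764,172))
print('slot near',A(187,123),A(735,121))
print('screws',A(44,66),A(58,220))
print('rail near edge',A(22,44),A(560,36)); print('rail left near/far',A(18,44),A(32,234))
print('mark near',A(591,90),A(621,90), 'far',A(587,192),A(616,192))
print('red',B(302,325),B(412,325),B(567,323),B(680,323))
print('box',B(310,62),B(738,59))
print('slot corners',B(445,150),B(580,150))
print('stripe', B(455,422,.083),B(516,422,.083))
print('rim edges at index',B(480,328,.09),B(563,328,.09))
print('handle line end',C(222,272),C(150,50),'corners',C(128,282),C(322,222))
print('block',C(312,603,.032),C(712,528,.032),C(688,515,.032))
for u,v in [(250,170),(200,175),(420,190),(370,195),(110,20),(120,30)]: 
    z=d[v,u]; print((u,v),(T@np.append(ray('wrist',u,v)*z,1))[:3])
```

```text
gate [ 0.6363 -0.2131  0.028 ] [ 0.6589 -0.2122  0.028 ] [ 0.6344 -0.1704  0.028 ] [ 0.6563 -0.1696  0.028 ]
orange near [ 0.634  -0.1704  0.028 ] [0.6235 0.0318 0.028 ] far [ 0.6585 -0.1696  0.028 ] [0.6479 0.0334 0.028 ]
slot near [ 0.639  -0.1698  0.028 ] [0.6298 0.021  0.028 ]
screws [ 0.6209 -0.2187  0.028 ] [ 0.6771 -0.2161  0.028 ]
rail near edge [ 0.6135 -0.2259  0.028 ] [ 0.6025 -0.0422  0.028 ]
rail left near/far [ 0.6135 -0.2272  0.028 ] [ 0.6828 -0.2256  0.028 ]
mark near [ 0.6209 -0.03    0.028 ] [ 0.6205 -0.0197  0.028 ] far [ 0.6581 -0.0283  0.028 ] [ 0.6577 -0.0181  0.028 ]
red [0.6355 0.0364 0.074 ] [0.6342 0.0637 0.074 ] [0.632  0.1021 0.074 ] [0.6307 0.1301 0.074 ]
box [0.5702 0.0293 0.074 ] [0.565  0.1303 0.074 ]
slot corners [0.5899 0.0647 0.074 ] [0.5884 0.0971 0.074 ]
stripe [0.656  0.0741 0.083 ] [0.6553 0.0891 0.083 ]
rim edges at index [0.6293 0.0725 0.09  ] [0.6284 0.0921 0.09  ]
handle line end [ 0.4709 -0.2122  0.126 ] [ 0.4459 -0.2194  0.126 ] corners [ 0.4726 -0.2244  0.126 ] [ 0.4644 -0.1989  0.126 ]
block [ 0.5048 -0.2393  0.032 ] [ 0.489  -0.1676  0.032 ] [ 0.487  -0.1719  0.032 ]
(250, 170) [ 0.6072 -0.096   0.0269]
(200, 175) [ 0.6173 -0.1646  0.0269]
(420, 190) [0.613  0.1129 0.0751]
(370, 195) [0.6221 0.0529 0.075 ]
(110, 20) [ 0.4566 -0.2256  0.1259]
(120, 30) [ 0.4644 -0.2171  0.1265]
```

Run:
```python
from h import *
robot.goto([.4485,-.218,.20],Rd(106)); robot.move_gripper(.65); robot.dwell(.1)
print(robot.read_t(),robot.read_position(),robot.read_grip_width(),robot.read_force())
wgrab('w2')
```

```text
4.675 [ 0.4485 -0.218   0.2   ] 0.6509754612395535 [0.0342 0.4634 0.1554]
```

View pics/w2.png

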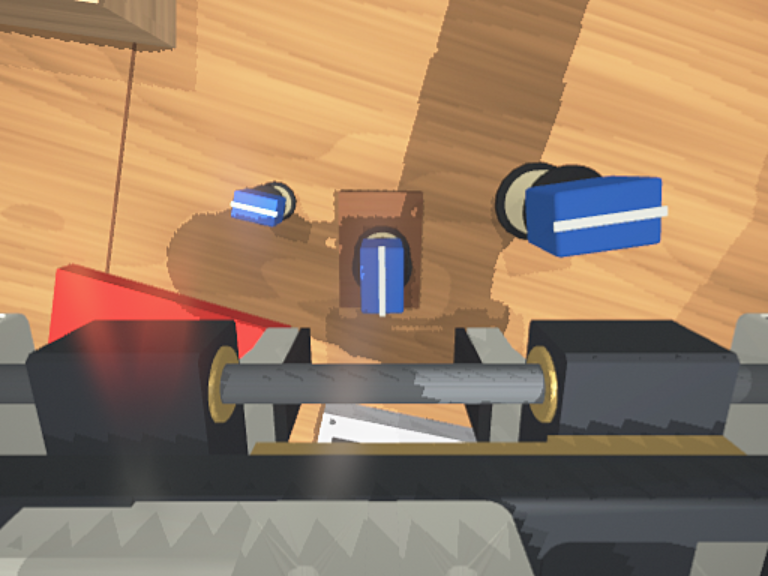

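The handle line runs vertically at column 382, from row 247 to 315, so it is aligned with the jaws. I'll measure its centre.

Run:
```python
from h import *
w=np.load('w2.npz');crop(w['p'],225,140,285,220,7,'pics/c6.png')
```

```text
(no output)
```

View pics/c6.png

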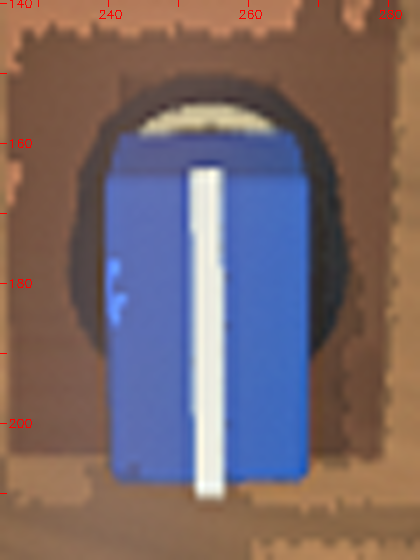

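Run:
```python
from h import *
w=np.load('w2.npz');T=w['T']
C=lambda x,y,z=.126:pz('wrist',225+x/7-.5,140+y/7-.5,z,T)
P=np.array([C(107,175),C(307,175),C(110,480),C(307,480)]);print(P,P.mean(0)); a=C(205,172);b=C(210,495);print(a,b,np.degrees(np.arctan2(*(b-a)[1::-1])))
c=P.mean(0)
robot.servo_line([c[0],c[1],.093],ori=Rd(105.5),speed=.12)
print(robot.read_force(),robot.read_position())
robot.move_gripper(0); print('w',robot.read_grip_width()*88,robot.read_force(),robot.read_t())
p=np.array(robot.read_position());
robot.servo_line([p[0],p[1],p[2]+.06],speed=.08)
print(robot.read_position(),robot.read_force(),robot.read_t()); wgrab('w3')
```

```text
[[ 0.4308 -0.237   0.126 ]
 [ 0.4234 -0.2111  0.126 ]
 [ 0.4725 -0.2252  0.126 ]
 [ 0.4649 -0.1987  0.126 ]] [ 0.4479 -0.218   0.126 ]
[ 0.4268 -0.2244  0.126 ] [ 0.4708 -0.2111  0.126 ] 16.839433329895307
[1.0404 0.2283 0.255 ] [ 0.4485 -0.2181  0.0936]
w -0.03209782859342384 [-3.0618  5.1998 22.9456] 6.8167
[ 0.4502 -0.2182  0.1556] [-0.7362  0.0651 -1.3744] 7.7583
```

View pics/w3.png

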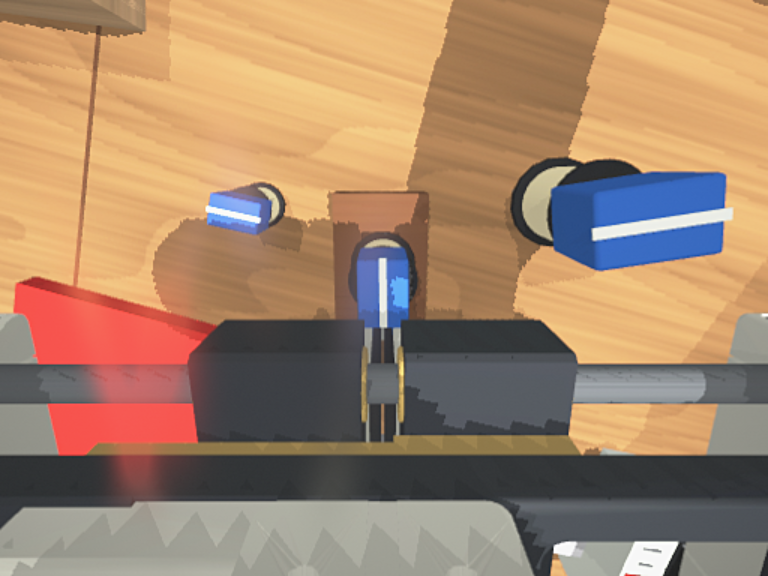

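The gripper closed fully (width 0) and the handle is still in the block, so the grasp missed. I'll look before retrying.

Run:
```python
from h import *
w=np.load('w3.npz');crop(w['p'],195,120,315,300,3,'pics/c7.png')
p,d=robot.grab_frame('scene'); crop(p,120,90,300,210,4,'pics/c8.png')
np.savez('s1.npz',p=p,d=d)
print(robot.read_grip_width(),robot.read_force(),robot.read_position(),robot.read_t()); print(robot.read_tcp_rot())
```

```text
0.0037335652772087615 [ 0.6911  0.617  -0.6266] [ 0.4502 -0.2182  0.1555] 7.8583
[[-0.9637 -0.2671 -0.0013]
 [-0.2671  0.9637  0.0002]
 [ 0.0012  0.0005 -1.    ]]
```

View pics/c7.png

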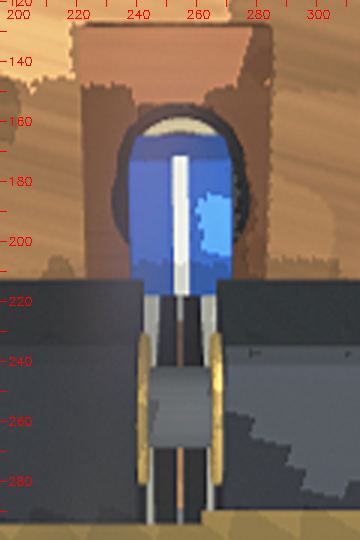

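View pics/c8.png

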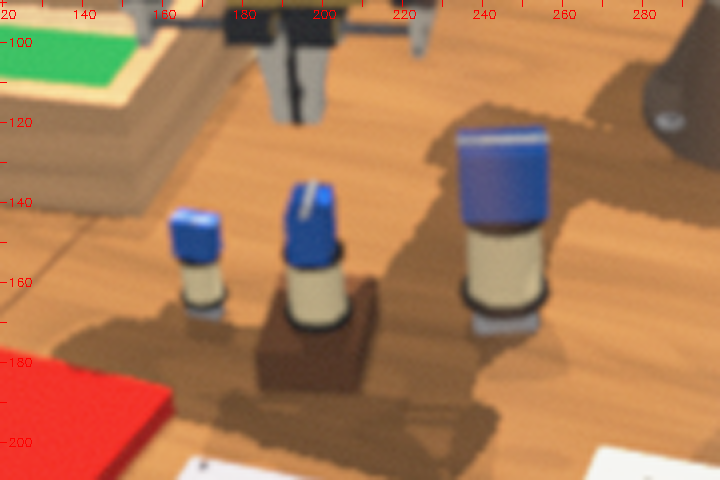

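The lamp is unharmed and upright in the block; in the scene crop the shut fingers are at (195,115), above the handle at (198,145). I'll retry in steps, reading the width and force as the jaws close.

Run:
```python
from h import *
robot.servo_line([.4479,-.218,.175],ori=Rd(106.5),speed=.15)
robot.move_gripper(.65)
robot.servo_line([.4479,-.218,.093],speed=.12)
st=lambda:print(robot.read_grip_width()*88,robot.read_force(),robot.read_position(),robot.read_t())
st()
for g in [.45,.36,.32]:
    robot.move_gripper(g); st()
wgrab('w4')
p,d=robot.grab_frame('scene'); crop(p,120,70,300,190,4,'pics/c9.png')
```

```text
56.98424089525598 [ 0.2627 -1.2096  0.6746] [ 0.4484 -0.2181  0.0936] 10.025
39.172354976302756 [ 0.8083 -0.1945 -0.0633] [ 0.4479 -0.218   0.0931] 10.5917
31.872109782881264 [-0.1091  0.3898 -0.3099] [ 0.4479 -0.218   0.093 ] 11.025
28.667092493844912 [ 0.0042 -0.4914  1.0606] [ 0.448  -0.2181  0.0931] 11.3667
```

View pics/w4.png

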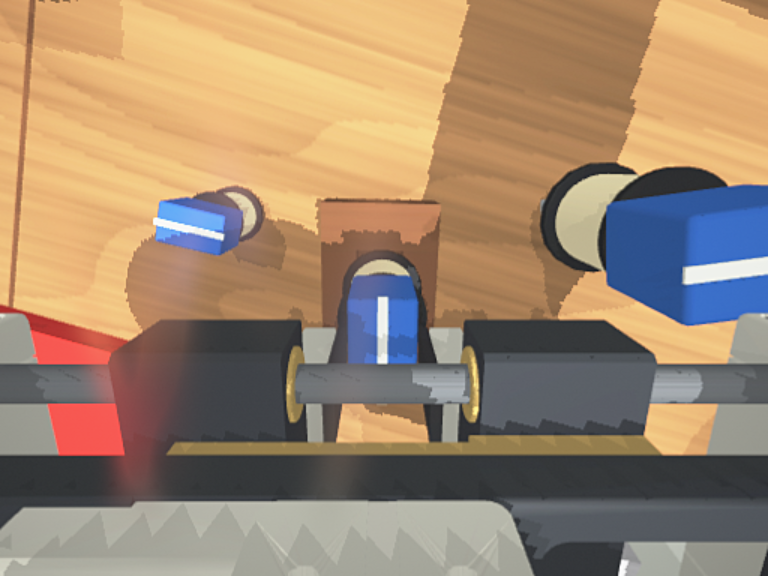

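View pics/c9.png

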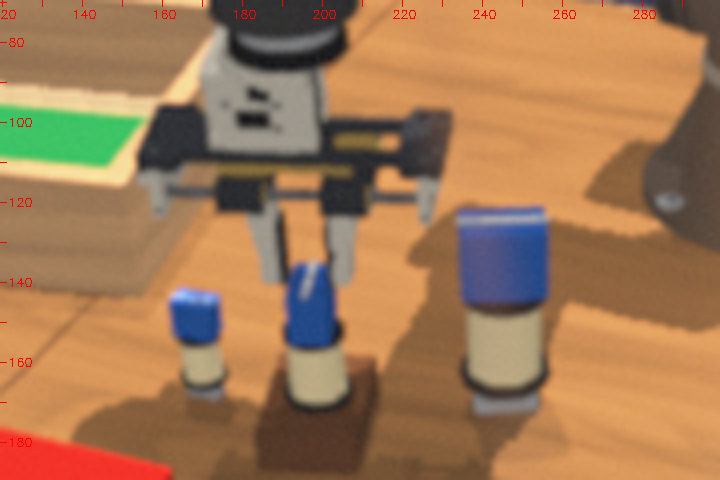

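Run:
```python
from h import *
for z in [.093,.112,.126]:
  print(z,proj('scene',np.array([.448,-.218,z])),proj('scene',np.array([.448,-.218+.018,z])))
w=np.load('w4.npz');T=w['T'];d=w['d'];
for z in [.093,.126]: print(proj('wrist',np.array([.448,-.218,z]),T))
for u,v in [(250,220),(260,230),(270,200),(255,290),(222,225),(287,225),(228,245),(283,245),(226,280),(284,280)]:
    print((u,v),d[v,u],(T@np.append(ray('wrist',u,v)*d[v,u],1))[:3])
crop(w['p'],190,150,320,310,4,'pics/c10.png')
```

```text
0.093 [197.6962 149.7745] [203.7442 150.9971]
0.112 [197.1515 143.8234] [203.2536 145.0354]
0.126 [196.744  139.3677] [202.8864 140.5715]
[253.9101 214.0142]
[253.7546 233.125 ]
(250, 220) 0.16667439 [ 0.4397 -0.2227  0.1281]
(260, 230) 0.17008151 [ 0.4448 -0.2151  0.1265]
(270, 200) 0.16677302 [ 0.4256 -0.2147  0.125 ]
(255, 290) 0.32433593 [ 0.5681 -0.1814  0.0014]
(222, 225) 0.15669379 [ 0.4431 -0.2376  0.1382]
(287, 225) 0.15519348 [ 0.4324 -0.2037  0.1396]
(228, 245) 0.08442885 [ 0.419  -0.2342  0.2071]
(283, 245) 0.08517761 [ 0.4147 -0.2184  0.2064]
(226, 280) 0.32287392 [ 0.5662 -0.2163 -0.0003]
(284, 280) 0.13601908 [ 0.4506 -0.202   0.1644]
```

View pics/c10.png

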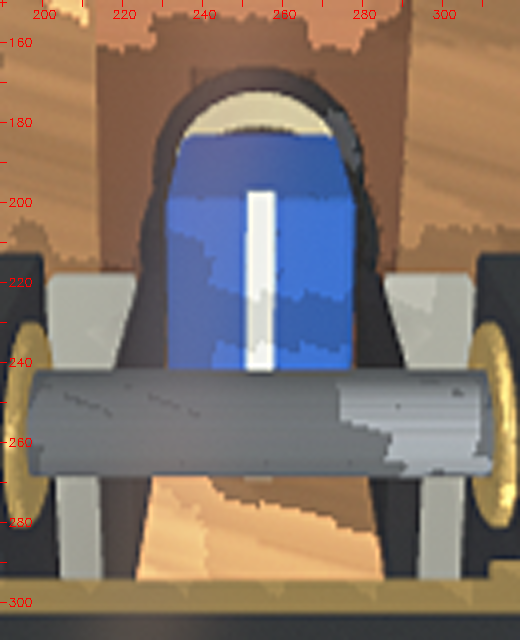

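Run:
```python
from h import *
for nm in ['w4','w3','w2']:
    w=np.load(nm+'.npz');T=w['T'];d=w['d']
    Tt=robot.camera_info('wrist')['T_tool_cam']
    vs,us=np.mgrid[0:384,0:512]; i=robot.camera_info('wrist');f=K(i)
    X=np.stack([(us-i['cx'])/f*d,(vs-i['cy'])/f*d,d,np.ones_like(d)],-1)@Tt.T
    # finger points: |x|<.02, |y|<.05, z>-0.07
    for c in [(208,218),(215,219),(208,222),(212,230),(222,225),(292,222),(300,220),(247,222),(262,222)]:
        print(nm,c,X[c[1],c[0],:3])
    m=(d>0)&(abs(X[...,0])<.025)&(abs(X[...,1])<.07)&(X[...,2]>-.1)&(X[...,2]<.02)
    if nm=='w3': m&=(abs(X[...,1])<.02)
    print('max z',np.sort(X[m][:,2])[-10:], )
```

```text
w4 (208, 218) [ 0.0119 -0.0259 -0.0387]
w4 (215, 219) [ 0.0115 -0.0219 -0.0392]
w4 (208, 222) [ 0.012  -0.0249 -0.0451]
w4 (212, 230) [ 0.0117 -0.0213 -0.0554]
w4 (222, 225) [ 0.0102 -0.0173 -0.0451]
w4 (292, 222) [ 0.0114  0.0213 -0.0436]
w4 (300, 220) [ 0.0116  0.0261 -0.0411]
w4 (247, 222) [ 0.0076 -0.0039 -0.0342]
w4 (262, 222) [ 0.0077  0.005  -0.0345]
max z [0.009  0.0092 0.0092 0.0093 0.0095 0.0099 0.01   0.01   0.0111 0.0111]
w3 (208, 218) [ 0.0386 -0.0138 -0.1083]
w3 (215, 219) [ 0.0391 -0.0114 -0.1103]
w3 (208, 222) [ 0.0392 -0.013  -0.113 ]
w3 (212, 230) [ 0.0388 -0.0112 -0.1179]
w3 (222, 225) [ 0.0387 -0.0088 -0.1141]
w3 (292, 222) [ 0.0392  0.0116 -0.113 ]
w3 (300, 220) [ 0.0391  0.0142 -0.111 ]
w3 (247, 222) [ 0.0118 -0.0036 -0.0445]
w3 (262, 222) [ 0.0113  0.0047 -0.0433]
max z [-0.0346 -0.0344 -0.0344 -0.0344 -0.034  -0.034  -0.0338 -0.0333 -0.0332
 -0.0329]
w2 (208, 218) [-0.0795 -0.0674  0.1986]
w2 (215, 219) [-0.0816 -0.0574  0.2001]
w2 (208, 222) [-0.0857 -0.0676  0.1986]
w2 (212, 230) [-0.0989 -0.0625  0.1999]
w2 (222, 225) [-0.0908 -0.0474  0.1996]
w2 (292, 222) [-0.0863  0.0555  0.2001]
w2 (300, 220) [-0.0831  0.0671  0.2   ]
w2 (247, 222) [-0.0863 -0.0106  0.2   ]
w2 (262, 222) [-0.0863  0.0114  0.2001]
max z [-0.033  -0.033  -0.0329 -0.0328 -0.0328 -0.0327 -0.0327 -0.0327 -0.0325
 -0.0319]
```

The wrist depth puts the real fingertips at tool z ≈ -0.032. The 23 N contact of the shut tips on the handle top (z 0.126 at a read TCP z of 0.0956) puts them at -0.030. So the tips sit about 31 mm short of the stated TCP, and the first grasp only nipped the handle's top. I'll grip 28 mm lower.

Run:
```python
from h import *
st=lambda:print(robot.read_grip_width()*88,robot.read_force(),robot.read_position(),robot.read_t())
robot.move_gripper(.52)
robot.servo_line([.4479,-.218,.065],speed=.1); st()
robot.move_gripper(0); st()
p=np.array(robot.read_position())
robot.servo_line([p[0],p[1],p[2]+.012],speed=.05); st()
p,d=robot.grab_frame('scene'); crop(p,120,70,300,190,4,'pics/c11.png')
```

```text
45.99209609586699 [ 0.0299  0.6099 -0.0942] [ 0.4477 -0.2181  0.0649] 12.4667
27.980296845504373 [0.4437 0.3545 2.6277] [ 0.4483 -0.2181  0.0655] 12.9083
27.94853660145078 [ 0.6072  0.0557 -2.3411] [ 0.4484 -0.218   0.0778] 13.3083
```

View pics/c11.png

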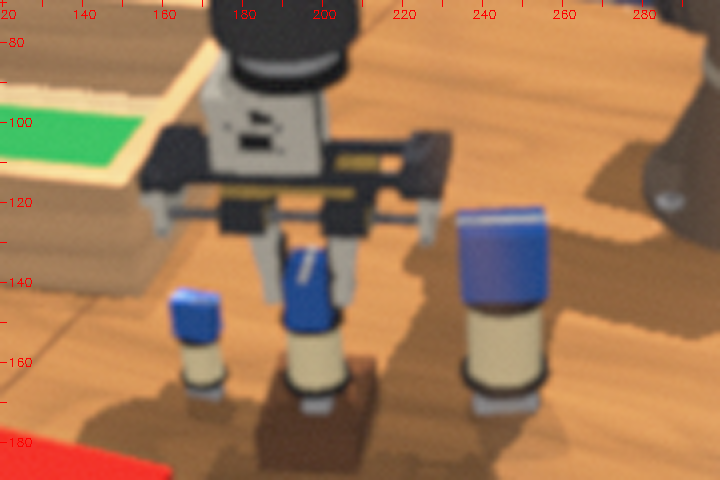

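Held this time: width 28.0 mm, the T-foot is clear of the block in the crop at (198,170), and the mass is about 0.24 kg. Next is the gate.

Run:
```python
from h import *
st=lambda:print(robot.read_grip_width()*88,robot.read_force(),robot.read_position(),robot.read_t())
p=np.array(robot.read_position())
robot.servo_line([p[0],p[1],.115],speed=.12)
robot.servo_line([.6467,-.191,.115],ori=Rd(182.9),speed=.15)
robot.servo_line([.6467,-.191,.0855],speed=.1); robot.dwell(.2);st()
p,d=robot.grab_frame('scene'); crop(p,140,170,250,260,7,'pics/c12.png')
wgrab('w5')
```

```text
27.918929537215327 [ 0.011  -0.0507 -2.427 ] [ 0.6472 -0.1911  0.0863] 15.95
```

View pics/c12.png

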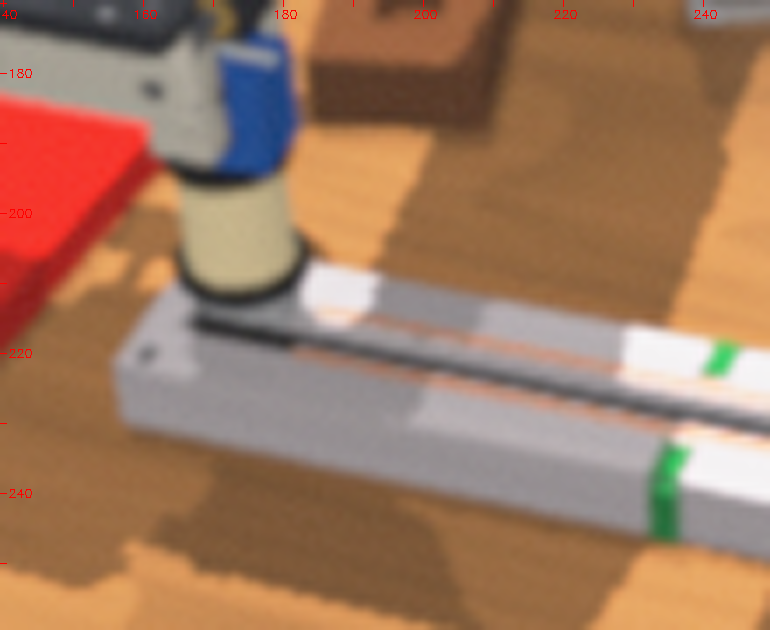

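View pics/w5.png

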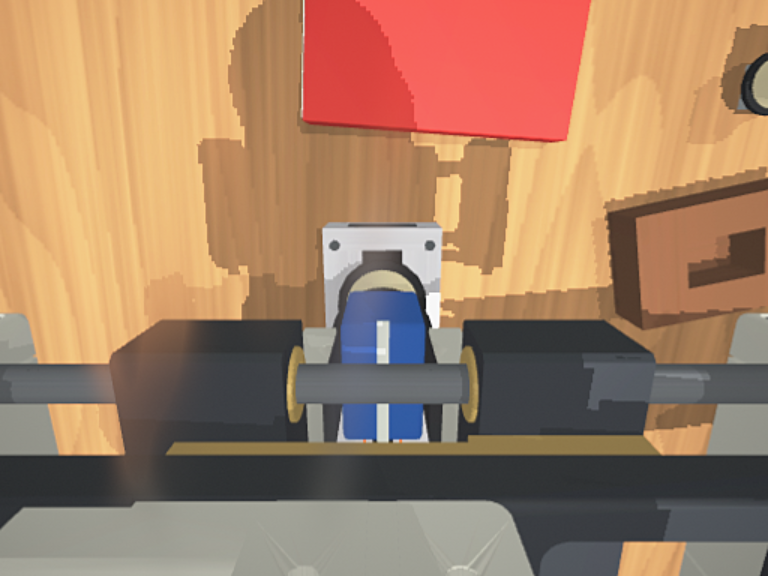

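In the wrist view the rail's screws at (334,245) and (430,245), the gate edge (362–402,250) and the handle line at column 383 all share one centre, so the lamp is centred on the track. Lowering with force checks.

Run:
```python
from h import *
st=lambda:print(robot.read_grip_width()*88,robot.read_force(),robot.read_position(),robot.read_t())
for z in [.078,.073,.068,.063]:
    robot.servo_line([.6467,-.191,z],speed=.05);st()
    if robot.read_force()[2]>6: print('contact');break
robot.dwell(.15);st()
```

```text
28.13304907247961 [-0.217  -1.0708 -3.062 ] [ 0.6462 -0.191   0.0773] 16.35
27.850816499792398 [-0.1164  0.6116 -2.9699] [ 0.6463 -0.191   0.0724] 16.6
27.80874865618006 [ 0.7387 -0.1154 -2.8382] [ 0.6464 -0.191   0.0675] 16.85
27.803323772349678 [-0.2972 -0.2374 -2.7286] [ 0.6464 -0.191   0.0625] 17.1
28.151264761838146 [-0.1055 -0.7706 -1.8277] [ 0.6468 -0.191   0.0631] 17.25
```

The foot is in. Now sliding, lifted about 1.5 mm.

Run:
```python
from h import *
st=lambda:print(robot.read_grip_width()*88,robot.read_force(),robot.read_position(),robot.read_ft_torque(),robot.read_t())
a=np.array([.6467,-.191,.063]);b=np.array([.6386,-.0240,.063])
for s in [.25,.5,.75,1]:
    robot.servo_line(list(a+(b-a)*s),speed=.08);st()
    if np.hypot(*robot.read_force()[:2])>12: print('jam');break
robot.dwell(.15);st()
p,d=robot.grab_frame('scene'); crop(p,170,170,290,270,6,'pics/c13.png')
```

```text
27.709210461792754 [ 0.3013 -0.1738 -2.716 ] [ 0.6448 -0.1489  0.0631] [-0.0135  0.1217 -0.0098] 17.925
27.890973967966442 [-0.3874 -0.3294 -2.0898] [ 0.6427 -0.1072  0.0631] [-0.0332  0.1039 -0.008 ] 18.6
28.068972120174774 [ 0.7955  0.2731 -3.2408] [ 0.6406 -0.0654  0.0631] [ 0.0252  0.1313 -0.0324] 19.275
28.252180784252552 [ 0.2569  0.2221 -1.7086] [ 0.6386 -0.0237  0.063 ] [-0.0045  0.0711 -0.0037] 19.95
28.18843371511579 [ 0.2316  0.0366 -2.023 ] [ 0.6386 -0.0243  0.063 ] [-0.0241  0.1281 -0.0695] 20.1
```

View pics/c13.png

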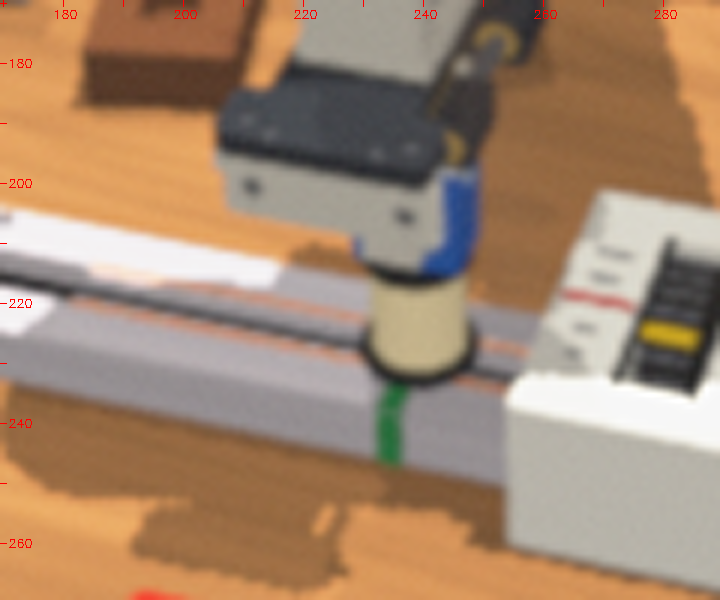

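The skirt centre at about (239,228) sits between the marker arms. Now the quarter turn in steps.

Run:
```python
from h import *
st=lambda:print(robot.read_grip_width()*88,robot.read_force(),robot.read_position(),robot.read_ft_torque()[2],robot.read_t())
for g in [160,138,115,92.9]:
    robot.goto([.6386,-.024,.063],Rd(g));st()
    if np.hypot(*robot.read_force()[:2])>14 or abs(robot.read_ft_torque()[2])>.6: print('jam');break
robot.dwell(.2);st()
wgrab('w6')
```

```text
27.67329182349354 [-0.1393 -0.5019 -3.7429] [ 0.6386 -0.0243  0.063 ] -0.017212684837242476 20.6167
28.23883806181199 [ 0.214  -0.2285 -2.2118] [ 0.6387 -0.0241  0.063 ] -0.06919413580850117 21.075
28.378746350287855 [-0.9178 -0.3137 -2.6085] [ 0.6386 -0.024   0.063 ] 0.018799496614094108 21.5417
27.691263388291414 [-0.0725 -0.425  -2.4314] [ 0.6386 -0.024   0.063 ] 0.0004044800307692958 22.0
27.967706595499273 [-0.271   0.512  -3.0067] [ 0.6386 -0.024   0.063 ] -0.036490274697430956 22.2
```

View pics/w6.png

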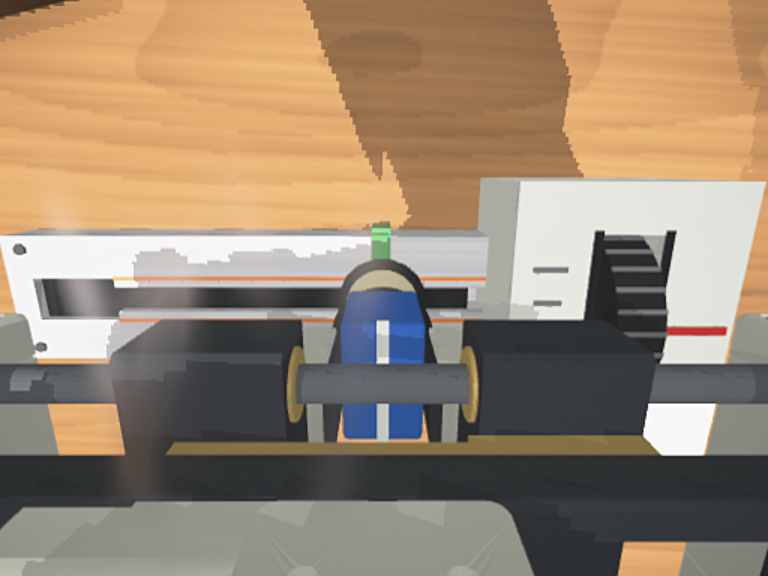

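Marker arm at column 381 and handle line at 383, so the lamp is aligned and square. I'll set it down, release and back off.

Run:
```python
from h import *
st=lambda:print(robot.read_grip_width()*88,robot.read_force(),robot.read_position(),robot.read_t())
z=.063
for k in range(5):
    z-=.0006; robot.servo_line([.6386,-.024,z],speed=.03); st()
    if robot.read_force()[2]>-.5: break
robot.move_gripper(.5); st()
robot.servo_line([.6386,-.024,.16],speed=.15)
robot.goto([.615,.0,.21],Rd(92.9)); robot.move_gripper(0); robot.dwell(.1); st()
wgrab('w7')
p,d=robot.grab_frame('scene'); crop(p,200,170,320,270,6,'pics/c14.png');np.savez('s2.npz',p=p,d=d)
```

```text
27.69888131588849 [-0.7191  0.2203 -2.1744] [ 0.6385 -0.024   0.0623] 22.5
27.722021168036356 [-0.1288 -0.0039 -2.8695] [ 0.6386 -0.024   0.0618] 22.75
28.12437417741768 [-0.5905 -0.0392  0.5949] [ 0.6387 -0.0241  0.0615] 23.0
43.70932880308248 [-0.329  -0.7038 -0.0911] [ 0.6386 -0.024   0.0612] 23.55
0.4746777304239205 [0.2653 1.1628 0.439 ] [0.615 0.    0.21 ] 25.6833
```

View pics/w7.png

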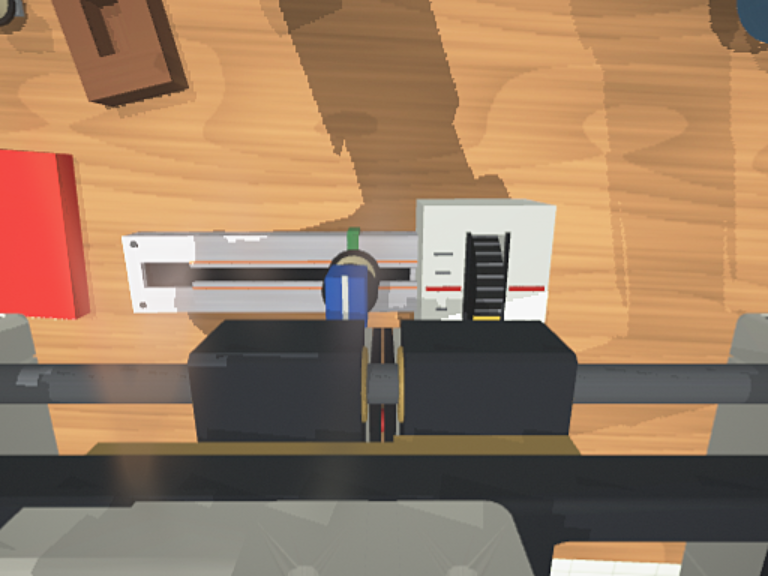

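View pics/c14.png

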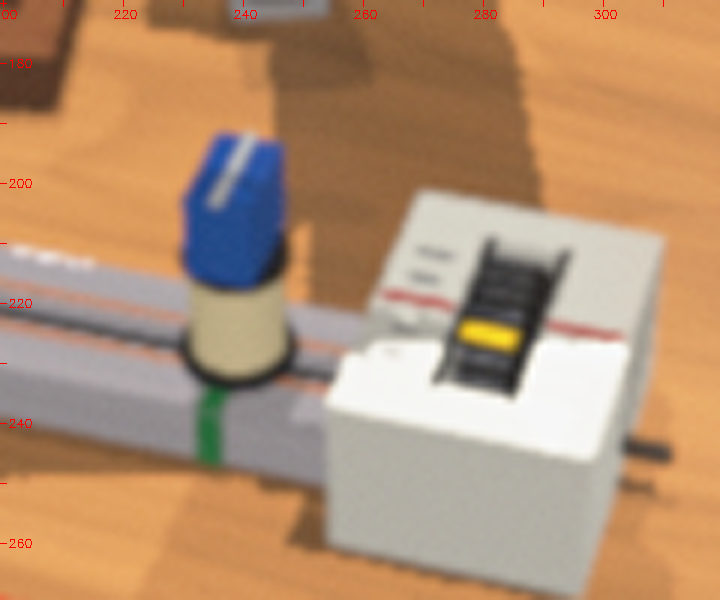

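The lamp stands upright, square and centred at the marker: skirt at (238,228), far marker arm at (234,242). The stripe is at (281,225) in the scene view. I'll measure both, then start the wheel.

Run:
```python
from h import *
w=np.load('w7.npz');T=w['T'];d=w['d']
for a,b,z in [(347.5,240,.028),(358.5,240,.028)]: print('mark',pz('wrist',a/1.5-.5,b/1.5-.5,z,T))
for a,b in [(345,277),(346,316)]: print('line',pz('wrist',a/1.5-.5,b/1.5-.5,.122,T), d[int(b/1.5)+2,int(a/1.5)])
for a,b in [(323,291),(378,291)]: print('skirt/disc',pz('wrist',a/1.5-.5,b/1.5-.5,.034,T))
print('stripe',pz('wrist',486/1.5-.5,319/1.5-.5,.083,T)); print('red',pz('wrist',443/1.5-.5,289/1.5-.5,.074,T),pz('wrist',525/1.5-.5,288.5/1.5-.5,.074,T))
w7=w['p']; crop(w7,270,140,380,220,7,'pics/c15.png')
```

```text
mark [ 0.6072 -0.0308  0.028 ]
mark [ 0.6068 -0.0211  0.028 ]
line [ 0.6166 -0.0247  0.122 ] 0.2875313
line [ 0.6444 -0.0233  0.122 ] 0.29491696
skirt/disc [ 0.6533 -0.0509  0.034 ]
skirt/disc [ 0.6508 -0.0018  0.034 ]
stripe [0.6552 0.0842 0.083 ]
red [0.6349 0.0497 0.074 ] [0.6312 0.1147 0.074 ]
```

View pics/c15.png

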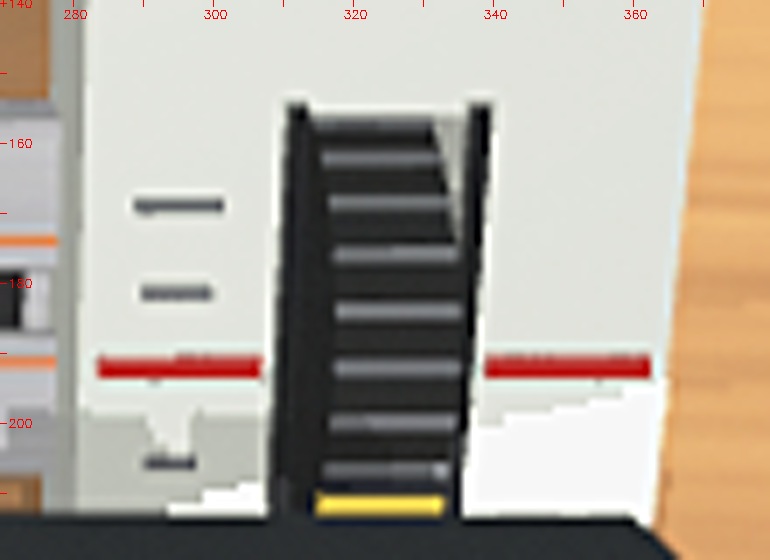

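```bash
cat >> h.py <<'E'
ux=np.array([np.cos(np.radians(2.9)),np.sin(np.radians(2.9)),0])
IDX=np.array([.633,.083,0])
def stroke(s0,s1,z0=.066,Ft=5.,step=.002):
    P=lambda s,z:list(IDX+ux*s+np.array([0,0,z]))
    F=lambda:np.mean([robot.read_force()[2] for _ in range(1)])
    R=Rd(92.9)
    robot.servo_line(P(s0,z0),ori=R,speed=.1); robot.dwell(.15); b=F(); z=z0
    while F()-b<3.5 and z>.048:
        z-=.0006; robot.servo_line(P(s0,z),speed=.03)
    print('contact z',z,robot.read_position()[2],F()-b)
    s=s0; log=[]
    n=max(1,int(np.ceil(abs(s1-s0)/step)))
    for k in range(1,n+1):
        f=F()-b; z-=np.clip((Ft-f)/9000*.4,-.0003,.0003)
        robot.servo_line(P(s0+(s1-s0)*k/n,z),speed=.03); log.append((round(float(f),1),np.round(np.array(robot.read_force())[0],1)))
    print(log,z)
    robot.servo_line(P(s1,z0+.01),speed=.1); print('t',robot.read_t())
E
python3 - <<'E'
from h import *
robot.goto(list(IDX+ux*.006+np.array([0,0,.10])),Rd(92.9))
stroke(.006,-.006)
p=IDX; robot.goto([.57,.0,.20],Rd(92.9)); robot.dwell(.1)
wgrab('w8')
p,d=robot.grab_frame('scene'); crop(p,200,170,320,270,6,'pics/c16.png')
E
```

```text
contact z 0.056999999999999953 0.057708089132719104 5.435740183922985
[(5.4, np.float64(-0.2)), (5.5, np.float64(0.8)), (4.9, np.float64(-0.4)), (6.5, np.float64(-0.5)), (6.0, np.float64(-0.1)), (5.7, np.float64(-1.5))] 0.057179480112672126
t 32.6333
```

View pics/w8.png

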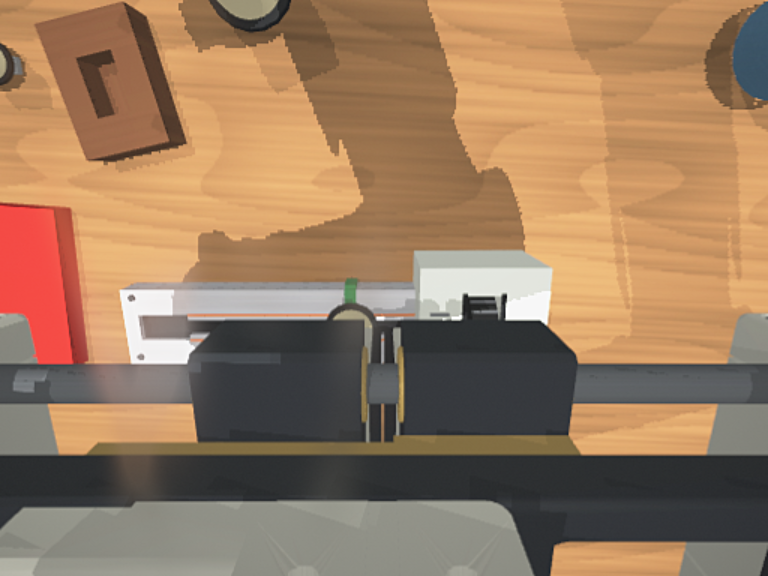

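View pics/c16.png

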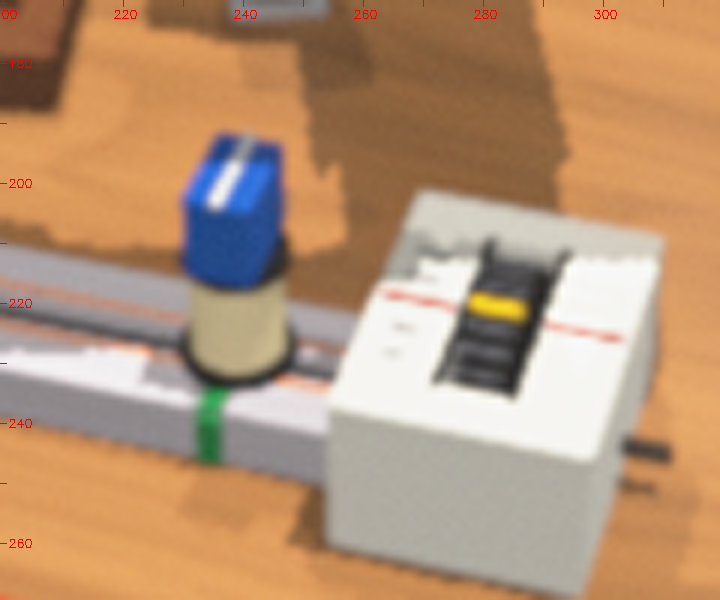

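The stripe moved to (282,220) in the scene view. I'll work out the angle by projecting the rim.

Run:
```python
from h import *
for a in [.6,.53,.4,.3,.25,.2,.1,0,-.1]:
    P=np.array([IDX[0],IDX[1],.046])+ux*.044*np.sin(a)+np.array([0,0,.044*np.cos(a)])
    print(a,proj('scene',P))
print('red ends',proj('scene',IDX+[.0024,-.047,.074]),proj('scene',IDX+[-.0024,.047,.074]))
```

```text
0.6 [280.7491 226.7871]
0.53 [281.0622 225.4938]
0.4 [281.6658 223.1842]
0.3 [282.1436 221.5115]
0.25 [282.3851 220.7154]
0.2 [282.6273 219.9488]
0.1 [283.1116 218.5125]
0 [283.5913 217.2171]
-0.1 [284.0611 216.0753]
red ends [263.6027 218.6007] [303.4523 226.4469]
```

Angle is about 0.25 rad (it was 0.53; the stroke predicts 0.26). The second stroke is 11 mm.

Run:
```python
from h import *
robot.goto(list(IDX+ux*.0055+np.array([0,0,.10])),Rd(92.9))
stroke(.0055,-.0055)
robot.goto([.655,.05,.20],Rd(92.9)); robot.dwell(.1)
w=wgrab('w9'); w=np.load('w9.npz'); crop(w['p'],180,110,320,220,5,'pics/c17.png')
p,d=robot.grab_frame('scene'); crop(p,200,170,320,270,6,'pics/c18.png')
```

```text
contact z 0.056999999999999953 0.057711087263832304 5.382776231741998
[(5.4, np.float64(0.3)), (6.0, np.float64(0.3)), (6.2, np.float64(-0.3)), (6.0, np.float64(-0.5)), (5.5, np.float64(-0.2)), (5.9, np.float64(0.0))] 0.05722505509261204
t 40.3917
```

View pics/c17.png

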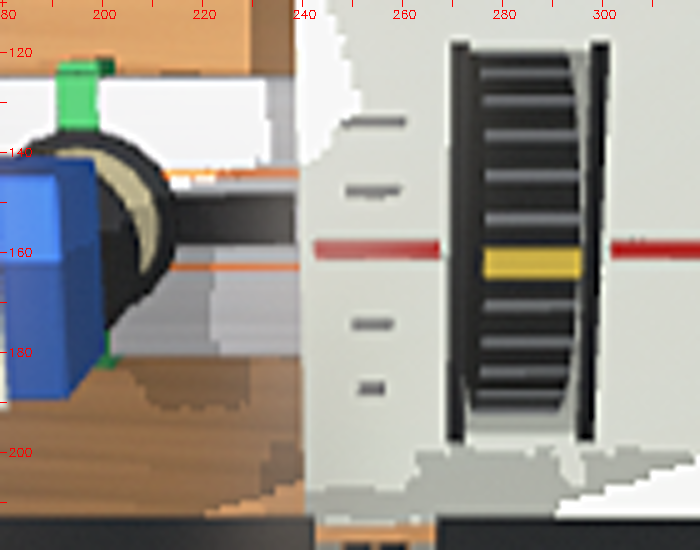

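View pics/c18.png

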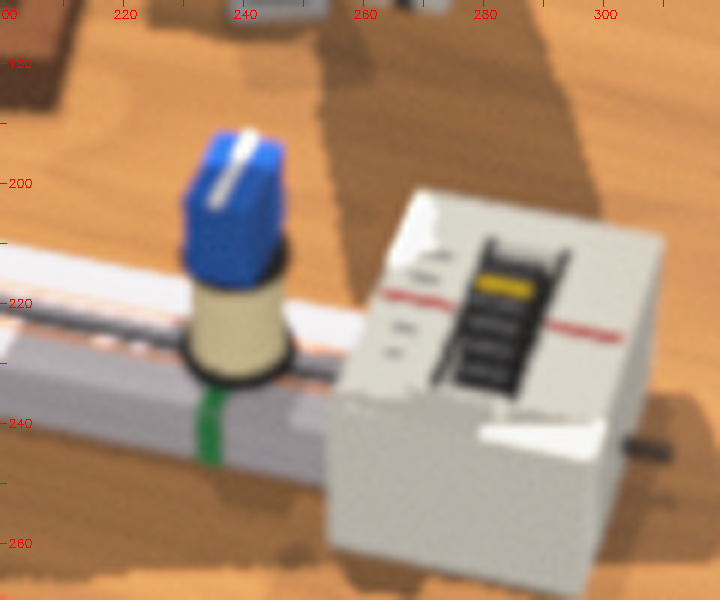

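Run:
```python
from h import *
w=np.load('w9.npz');T=w['T']
C=lambda x,y,z:pz('wrist',180+x/5-.5,110+y/5-.5,z,T)
s=C(532,263,.09);r1=C(377,249,.074);r2=C(655,250,.074)
t=(s[1]-r1[1])/(r2[1]-r1[1]);ix=r1+(r2-r1)*t
print(s,r1,r2,(s[0]-ix[0])/.044)
m=(C(57,100,.028)+C(98,100,.028))/2; print('mark',m, 'lampdisc right edge',C(178,200,.034))
print(robot.read_force(),robot.read_t())
```

```text
[0.6333 0.0827 0.09  ] [0.6346 0.0498 0.074 ] [0.6317 0.1118 0.074 ] 0.00682795854465492
mark [ 0.6085 -0.0261  0.028 ] lampdisc right edge [0.6312 0.0001 0.034 ]
[ 0.0497  0.0316 -0.5428] 41.175
```

Run:
```python
from h import *
robot.job_done(); print(robot.read_t())
```

```text
the job is handed in; nothing more can be done
the job is handed in; nothing more can be done
```

The job is handed in, with the clock at about 41 s of the 59 s allowed. The middle-sized lamp is locked at the green marker, and the thumbwheel stripe is at the red index lines.

**Lamp:** I lifted it from the block, lowered its foot through the gate, slid it lifted about 1.5 mm, and turned it a quarter turn. Then I set it down and let go. In the last pictures it stands upright and square across the track, less than 1 mm from the marker along the track.

**Wheel:** two fingertip strokes at about 5.5 N brought it from about 0.53 rad to the index. The wrist camera measured 0.007 rad at the end and the scene camera about 0.02 rad.

**What disagreed:** my first grasp closed on nothing and pressed about 23 N down on top of the handle. The real fingertips end about 31 mm short of the stated TCP, confirmed by the wrist depth and by that contact. I corrected for it and the second grasp held. The lamp stayed upright in its block throughout.

**Not checked:** I did not measure the mug, screwdriver, book and eraser at the end. The arm was never close to them at low height, and no contact forces pointed to a collision.

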